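# Wedge a sagging chopping board level

## Robot

A 6-joint arm with a two-finger parallel gripper is mounted at the origin on a cart in front of the work surface, level with it; the furniture and walls round the work are solid. World frame = base frame: x ahead of the robot, y to its left, z up, the work surface at z = 0. Lengths are in m, angles in rad, forces in N, time in s.
With the tool pointing down it reaches from about 0.375 to 0.925 m from the base axis. Payload 5.7 kg.
Tool frame: the origin (TCP) lies midway between the tips of the shut fingers; the grasp point (between the pads) lies 19 mm behind it; z points along the fingers, y is the line along which they close (so a half turn about z gives the same grasp; the last joint's range is limited). The gripper opens to 88 mm and grips with 3 to 60 N. Pads are 20 mm wide; open, the fingers measure 115 mm over their backs; the gripper's body (75 mm by 178 mm) begins 61 mm behind the grasp point.
Start: joints at [1.15, 0.359, 1.51, -0, 1.272, -0.115], TCP at [0.181, 0.572, 0.223] pointing down, gripper open.
Joint ranges: [-2.97, 2.97], [-1.01, 2.36], [0.21, 2.38], [-0.96, 4.11], [0.2, 2.71], [-2.98, 2.98]. Speed limits (rad/s): [2.39, 2.39, 3.14, 3.14, 3.14, 3.14].

## Interface

Orientations are given as a rotation vector (axis times angle).
In Python, from bench import * gives the robot as it stands. Calls block until the motion is done:
- move_pose(position, orientation): joint-space move of the TCP to a pose.
- movel(position, speed=0.15, attitude=None, max_force=None): straight line of the TCP; attitude=None keeps the orientation; speed is the mean speed in m/s. With max_force (N) it stops when the force on the tool has changed by that much, and returns True; else False.
- move_joints(angles): joint-space move.
- open_jaws() and close(effort=None): open the fingers fully, or close them until they stop; effort is the grip in N (None keeps the last).
- pause(seconds).
- ik(position, orientation): joint angles nearest the present ones, or None.
- read_state(): the state.
- snapshot(name): name is "scene" or "top" or "wrist"; returns the picture (384x512x3 uint8, red, green, blue); there is no depth.
- camera_params(name): a dict with "camera_matrix" (3x3 intrinsics, pixels), "T" (4x4, takes a point from camera to world coordinates). Camera axes: x right, y down, z forward; pixel columns grow to the right and rows downward; lengths in m; the calibration is good to about 2 mm. A picture is of the moment at which its call begins: read the wrist's pose just before it. camera_params takes no time and is no camera call; for the wrist camera it gives the pose at the moment of the call.
A pose or a line that the arm cannot do raises PlanningError and nothing moves.
- job_done(): hands the job in; it is judged then, once.
The state is a dict: "t": time; "joint_pos": joint angles; "qd": joint speeds; "effort": joint torques, N m; "tool_pos": TCP position; "tcp_rot": TCP orientation; "ft_force": force on the tool from outside, world axes, zero at the start; "wrist_torque": the same for the moment, N m; "gripper_width": finger opening in m; "gripper_force": force on a finger pad.
Only numpy, scipy, OpenCV 4.12 (cv2) and the standard library are available. Lean on these libraries where they do the work, as an engineer would, in place of code of your own. Each camera call takes 0.05 s, during which the arm holds its last target. There are 200 camera calls.

## Task

The hinged chopping board on the right of the worktop sags at its free left edge. Take the thicker of the two wooden wedges and push it, thin end first and square to the edge, under the middle of that edge until it jams tight and holds the board up level; let go of it there. Leave the slim wedge where it lies.

Things in the scene. Friction and masses are not known exactly. Their poses are not given: they have to be found in the camera images.
- wedge: the thicker wooden wedge, loose, light wood: 140 long, 38 wide, 8 thick at the thin end and 36 thick at the blunt end, with an even slope between, flat underside; about 90 g. Origin: centre of the underside. Its x axis points along its length towards the thin end, y across its width, z up. It lies flat on the worktop.
- slim_wedge: the slim wooden wedge, loose, light wood, too thin for this job: 110 long, 30 wide, 5 to 14 thick; origin and axes as for the other wedge. To be left alone.
- free_edge (a point): middle of the lower corner of the free (left) edge of the hinged wooden chopping board (300 along this edge, 210 deep, 22 thick). x points in under the board towards the hinge (the way to push), y along the edge, z is the board's normal. It is 11 above the worktop when sagging, 24 when level. Rubber feet, 24 across and 12 high, hang 125 either side of the middle, 22 in; the gap is else free.
- board (a joint): the board's hinge, at its right edge on steel brackets, rad: -0.062 sagging on its rubber feet, 0 level, where it meets its stop and rises no further. The board weighs 1.5 kg: about 7 N on the free edge; pushing the wedge takes some 8 to 12 N, then rises steeply as it jams (20 N is ample). The thick wedge meets the edge 15 from its thin end and jams with about 80 under the board.

How it is judged:
At the end, for the whole second after the job is handed in: Board level (hinge over -0.012 rad), its weight (over 2 N) on the thick wedge, which lies flat (0.1 rad) and still, within 50 mm of the middle of the free edge and 0.26 rad of square to it; slim wedge within 30 mm of its start (value of joint board above -0.012 rad and contact force between wedge and board above 2 N and y of wedge in the frame of free_edge between -0.05 and 0.05 m and angle between the x axis of wedge and the x axis of free_edge, either way round below 0.26 rad and angle between wedge's own z axis and vertical below 0.1 rad and linear speed of wedge below 0.01 m/s and distance of slim_wedge from where it was at the start of the episode below 0.03 m); the robot touches nothing.
It fails at once if the slim wedge is pushed or taken away (moved more than 30 mm) (distance of slim_wedge from where it was at the start of the episode above 0.03 m).
It also fails if it takes over 38 s, if anything falls off the work surface, if the arm or the gripper's body presses on something with over 40 N, if the wrist force passes 120 N, or if a joint passes its speed limit or range.

## Working session

There is one attempt and no reset: what is moved stays moved. The work goes in short steps, each a Python script; the robot and the scene stay as the last script left them, time stands still between calls to the robot, and variables do not carry over. Pictures are saved under pics/ and viewed, at most 10 in all, crops included, and the job is handed in when it is done.

```bash
mkdir -p pics
python3 - <<'E'
from bench import *
import cv2
for n in("top","scene"):
    cv2.imwrite(f"pics/{n}1.png",cv2.resize(snapshot(n),(800,600),interpolation=cv2.INTER_CUBIC)[:,:,::-1])
    p=camera_params(n);print(n,p["camera_matrix"],p["T"])
s=read_state();print(s["t"],s["tcp_rot"],s["tool_pos"])
E
```

```text
top [[459.05707207   0.         260.18396498]
 [  0.         459.05707207 186.5424365 ]
 [  0.           0.           1.        ]] [[ 1.03385961e-02 -9.93349961e-01  1.14668950e-01  3.61961735e-01]
 [-9.99945710e-01 -1.01212579e-02  2.47742510e-03  4.69138304e-02]
 [-1.30035612e-03 -1.14688337e-01 -9.93400672e-01  1.34645062e+00]
 [ 0.00000000e+00  0.00000000e+00  0.00000000e+00  1.00000000e+00]]
scene [[379.17353759   0.         246.07240926]
 [  0.         379.17353759 197.96049266]
 [  0.           0.           1.        ]] [[ 0.82095023 -0.38356537  0.42298738  0.03167315]
 [-0.57095731 -0.56045854  0.59991164 -0.61578161]
 [ 0.00696156 -0.73400533 -0.67910802  0.79723006]
 [ 0.          0.          0.          1.        ]]
0.1 [-4.78424962e-01 -3.10447379e+00  2.57722027e-03] [0.1803751  0.57155716 0.22190086]
```

View pics/top1.png

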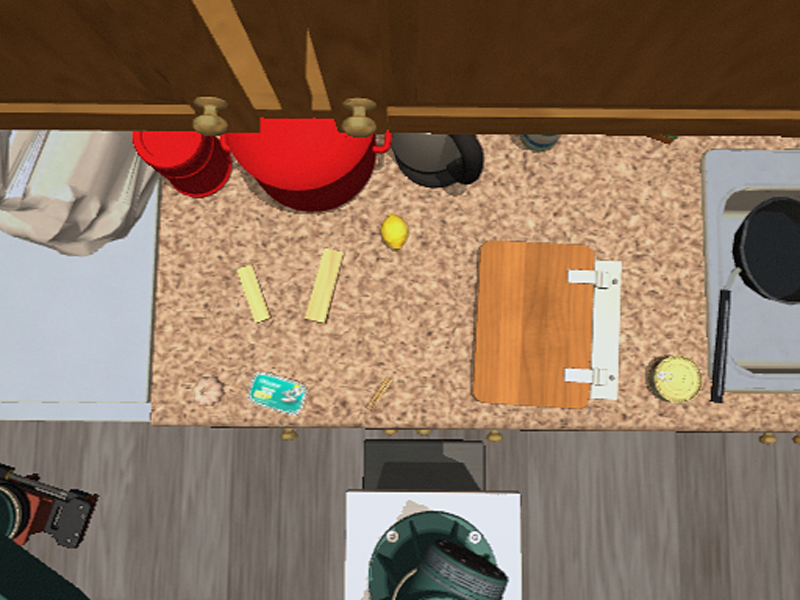

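View pics/scene1.png

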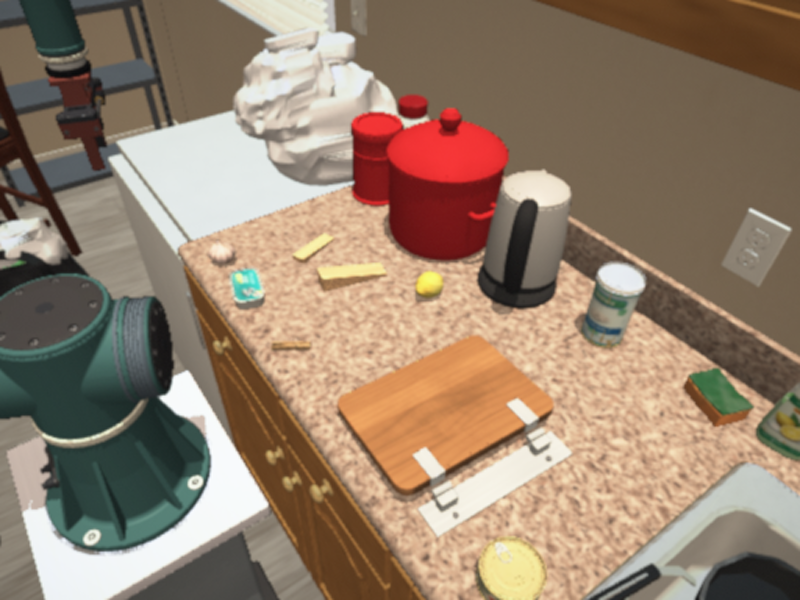

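The top view shows the thick wedge with ends at (330,250) and (317,320), and the scene view shows its blunt end nearer the robot. The board's free edge runs from (480,243) to (473,402). I'll fit both by model projection.

```bash
cat > h.py <<'E'
from bench import *
import cv2, numpy as np
from scipy.spatial.transform import Rotation as R
from scipy.optimize import minimize
def proj(P,c):
    T=np.linalg.inv(c["T"]);return cv2.projectPoints(np.float64(P),cv2.Rodrigues(T[:3,:3])[0],T[:3,3],c["camera_matrix"],None)[0][:,0]
def ray(px,z,c):
    d=c["T"][:3,:3]@np.linalg.solve(c["camera_matrix"],[px[0],px[1],1]);o=c["T"][:3,3];return o+d*(z-o[2])/d[2]
def wedge(x,y,a,L=.14,W=.038,t0=.008,t1=.036):
    p=np.array([[sx*L/2,sy*W/2,z] for sx,t in((1,t0),(-1,t1)) for sy in(1,-1) for z in(0,t)])
    return R.from_euler("z",a).apply(p)+[x,y,0]
def fit(views,x0):   # views: [(mask,cam)], smoothed IoU
    def cost(v):
        s=0
        for m,c in views:
            q=cv2.convexHull(np.float32(proj(wedge(*v),c)))
            im=np.zeros((384*4,512*4),np.uint8);cv2.fillPoly(im,[np.int32(np.round((q+.5)*4*16))],255,shift=4)
            r=cv2.resize(im,(512,384),interpolation=cv2.INTER_AREA)/255.
            s+=1-np.minimum(r,m).sum()/np.maximum(r,m).sum()
        return s
    x0=np.array(x0);S=np.vstack([x0,x0+[.015,0,0],x0+[0,.015,0],x0+[0,0,.15]])
    r=minimize(cost,x0,method="Nelder-Mead",options=dict(initial_simplex=S,xatol=1e-4,fatol=1e-4));return r.x,r.fun
def mask(img,box):  # box in px
    h=cv2.cvtColor(img,cv2.COLOR_RGB2HSV);m=cv2.inRange(h,(18,75,90),(34,255,255))
    k=np.zeros_like(m);k[box[1]:box[3],box[0]:box[2]]=1;m*=k
    m=cv2.morphologyEx(m,cv2.MORPH_OPEN,np.ones((3,3)))
    n,l,s,_=cv2.connectedComponentsWithStats(m);i=1+np.argmax(s[1:,4]);return (l==i)*1.,s[i]
def down(a): # tool down, tool x axis at yaw a (y across)
    return (R.from_euler("z",a)*R.from_euler("x",np.pi)).as_rotvec()
E
python3 - <<'E'
from h import *
ct,cs=camera_params("top"),camera_params("scene")
t,s=snapshot("top"),snapshot("scene")
mt,st=mask(t,(190,150,225,212));ms,ss=mask(s,(200,163,250,190));print(st,ss)
p=ray((207,182),.02,ct);print(p)
for a in(-.2,-.2+np.pi):
  for v in([(mt,ct)],[(ms,cs)],[(mt,ct),(ms,cs)]): print(a,fit(v,[p[0],p[1],a]))
o=np.hstack([cv2.resize((m*255).astype(np.uint8)[y:y+60,x:x+60],(400,400),interpolation=0) for m,x,y in((mt,180,150),(ms,195,145))])
cv2.imwrite("pics/m.png",o)
# board left edge: orange-brown hue step along rows
g=t.astype(float);h=cv2.cvtColor(t,cv2.COLOR_RGB2HSV)
b=((g[:,:,0]-g[:,:,2])); pts=[]
for r in range(168,246,3):
    row=cv2.GaussianBlur(b[r-1:r+2].mean(0)[None],(5,1),1)[0];seg=np.diff(row[294:318]);pts.append((294.5+seg.argmax(),r))
pts=np.array(pts);print(pts[:,0])
W=np.array([ray(q,.033,ct) for q in pts]);print(np.polyfit(W[:,0],W[:,1],1),W[[0,-1]])
for q in((480,243),(473,403)): print(ray((q[0]*.64,q[1]*.64),.033,ct))
E
```

```text
[195 159  24  47 620] [203 168  44  11 337]
[0.52681361 0.20524863 0.02      ]
-0.2 (array([ 0.52816442,  0.20682161, -0.21802268]), np.float64(0.0871054250786536))
-0.2 (array([ 0.53259652,  0.21865533, -0.27300413]), np.float64(0.37290974792620657))
-0.2 (array([ 0.52898627,  0.20835386, -0.22219918]), np.float64(0.5121192198242852))
2.941592653589793 (array([0.52768488, 0.20739164, 2.8903932 ]), np.float64(0.11157050502536714))
2.941592653589793 (array([0.53592329, 0.22653054, 2.70294891]), np.float64(0.3873225827231539))
2.941592653589793 (array([0.52429973, 0.20826832, 2.86706359]), np.float64(0.6973678012345796))
[306.5 306.5 306.5 306.5 306.5 305.5 305.5 305.5 305.5 305.5 305.5 304.5
 304.5 304.5 304.5 304.5 304.5 304.5 303.5 303.5 303.5 303.5 303.5 303.5
 302.5 302.5]
[-0.05329192 -0.05352433] [[ 0.56894209 -0.08325205  0.033     ]
 [ 0.35342881 -0.07163091  0.033     ]]
[ 0.6055991  -0.08532848  0.033     ]
[ 0.31153765 -0.0722435   0.033     ]
```

View pics/m.png

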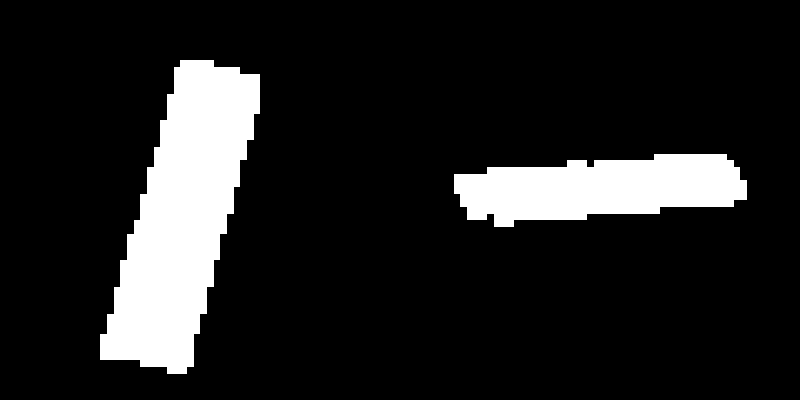

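The masks are clean and the wedge's thin end points away (yaw −0.22). I'll pick it up now.

```bash
cat >> h.py <<'E'
W=np.array([.528,.207]);WA=-.218;EM=np.array([.4586,-.078]);PA=-np.pi/2-.05;G=-.040
u=lambda a:np.array([np.cos(a),np.sin(a)])
E
python3 - <<'E'
from h import *
pk=W+G*u(WA); st=EM+(-.04-.07+G)*u(PA)
best=None
for f in(0,np.pi):
    a=ik([*pk,.15],down(WA+f));b=ik([*st,.03],down(PA+f));c=ik([*(EM+(.02+G)*u(PA)),.004],down(PA+f))
    ok=all(q is not None for q in(a,b,c));print(f,ok,a,b,c)
    if ok and (best is None or max(abs(a[5]),abs(b[5]))<best[0]): best=(max(abs(a[5]),abs(b[5])),f)
f=best[1];open("f.txt","w").write(str(f))
move_pose([*pk,.15],down(WA+f))
c=camera_params("wrist");cv2.imwrite("pics/w1.png",snapshot("wrist")[:,:,::-1])
im=cv2.imread("pics/w1.png")
for q in proj(wedge(*W,WA),c): cv2.circle(im,tuple(int(v) for v in q),3,(255,0,0),1)
cv2.imwrite("pics/w1.png",im);print(read_state()["t"],read_state()["tool_pos"])
E
```

```text
0 False [0.28609658 0.34530412 1.73731287 0.         1.05897567 2.07489291] None [-2.74873078e-01  5.02203046e-01  2.01144109e+00 -4.44089210e-16
  6.27948522e-01  2.91671958e+00]
3.141592653589793 True [ 0.28609658  0.34530412  1.73731287  0.          1.05897567 -1.06669974] [ 6.24582020e-03  4.59341296e-01  1.97708825e+00 -8.88178420e-16
  7.05163104e-01  5.62458202e-02] [-2.74873078e-01  5.02203046e-01  2.01144109e+00 -8.88178420e-16
  6.27948522e-01 -2.24873078e-01]
1.9917 [0.48880596 0.21658138 0.15020344]
```

View pics/w1.png

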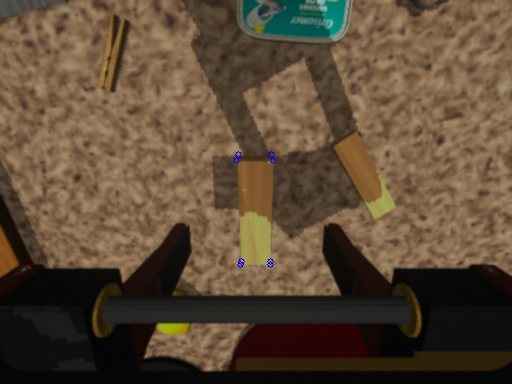

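The wrist view shows the wedge at columns 238–273, rows 158–265, matching the projected model with the blunt end at the top. The slim wedge is clear at (335–395, 130–218). Next I'll grasp it and carry it to the edge.

Run:
```python
from h import *
f=float(open("f.txt").read());pk=W+G*u(WA); st=EM+(-.04-.07+G)*u(PA)
print(movel([*pk,.005],.12,max_force=15))
close(40);s=read_state();print(s["gripper_width"],s["t"],s["tool_pos"])
movel([*pk,.035],.1)
movel([*st,.035],.12,attitude=down(PA+f))
print(movel([*st,.0055],.06,max_force=4));s=read_state();print(s["t"],s["tool_pos"],s["ft_force"],s["gripper_width"])
for n in("top","scene"):
    i=snapshot(n);c=camera_params(n);wc=s["tool_pos"][:2]-G*u(PA)
    if n=="scene":i=i[110:350,170:430]
    else: i=i[140:270,180:400]
    cv2.imwrite(f"pics/{n}2.png",cv2.resize(i,None,fx=2.3,fy=2.3,interpolation=2)[:,:,::-1])
cv2.imwrite("pics/w2.png",np.vstack([cv2.resize(cv2.imread("pics/top2.png"),(506,299)),cv2.resize(cv2.imread("pics/scene2.png")[:300],(506,300))]))
```

```text
False
0.03754847249105571 4.175 [0.48891171 0.21563229 0.00498876]
True
6.6833 [0.4653128  0.0718971  0.00482957] [ 0.12776659 -0.54192574  3.76944384] 0.03768976874518655
```

View pics/w2.png

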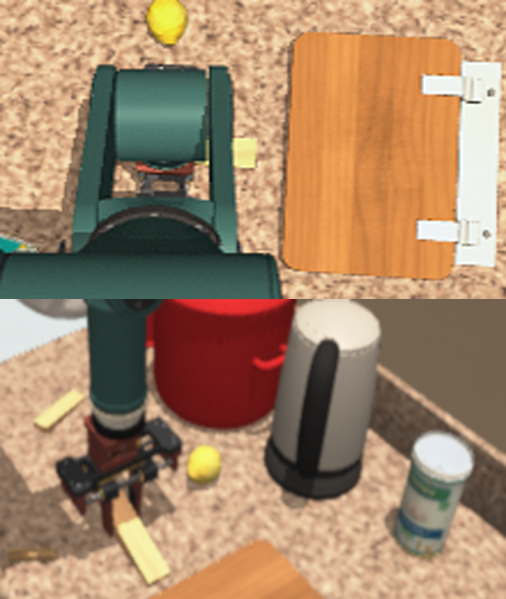

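The thin end at (257,152) is about 36 mm short of the edge and lined up with the edge middle at (288,152). Now I'll push it in.

Run:
```python
from h import *
s=read_state();p=np.array(s["tool_pos"]);z=p[2]
E0=EM+(-.07+G)*u(PA)   # tcp when thin end at edge
end=E0+.092*u(PA)
print(movel([*(E0+.05*u(PA)),z],.06,max_force=25));s=read_state();print(s["t"],(s["tool_pos"][:2]-E0)@u(PA),s["ft_force"])
print(movel([*end,z],.025,max_force=14));s=read_state();print(s["t"],(s["tool_pos"][:2]-E0)@u(PA),s["tool_pos"],s["ft_force"],s["gripper_width"])
i=snapshot("scene")[150:350,190:410];cv2.imwrite("pics/s3.png",cv2.resize(i,None,fx=2.7,fy=2.7,interpolation=2)[:,:,::-1])
```

```text
False
8.4333 0.048625410305522636 [-0.99113626 13.35898126  3.03285255]
True
9.6583 0.08048168879618961 [ 0.4586046  -0.04844498  0.00478927] [-0.7827115   3.24094855  4.01856805] 0.037641697405532054
```

View pics/s3.png

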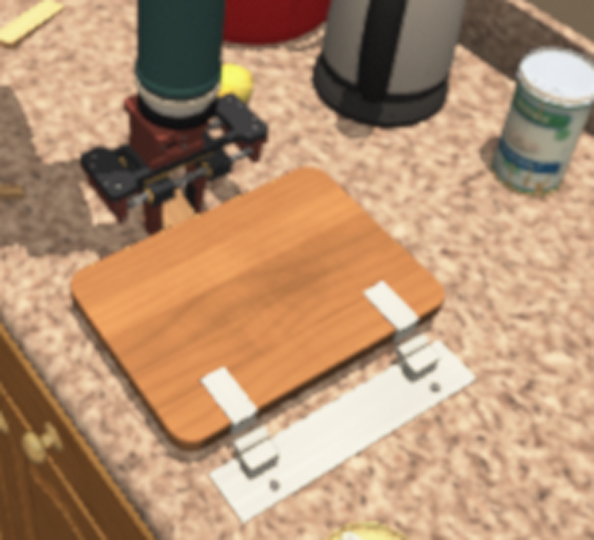

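The board looks level and the wedge is about 80 mm in. I'll confirm the jam with one more push, then release.

Run:
```python
from h import *
E0=EM+(-.07+G)*u(PA)
p=np.array(read_state()["tool_pos"])
print(movel([*(p[:2]+.006*u(PA)),p[2]],.02,max_force=20));s=read_state();print((s["tool_pos"][:2]-E0)@u(PA),s["ft_force"])
open_jaws();s=read_state();print(s["gripper_width"],s["ft_force"]);q=s["tool_pos"]
movel([q[0],q[1],.12],.08);
movel([q[0]-.03,q[1]+.22,.2],.2);pause(.3)
c=camera_params("top");t=snapshot("top");k=snapshot("scene")
a=cv2.resize(t[140:270,240:400],None,fx=3,fy=3,interpolation=2);b=cv2.resize(k[180:310,200:360],None,fx=3,fy=3,interpolation=2)
cv2.imwrite("pics/f.png",np.vstack([a[:300],b[:300]])[:,:,::-1]);print(read_state()["t"])
```

```text
True
0.08071133860869055 [-0.57551472  2.36934479  4.04949709]
0.08779571561525178 [-0.07403427  0.70305656  0.43134321]
14.1917
```

View pics/f.png

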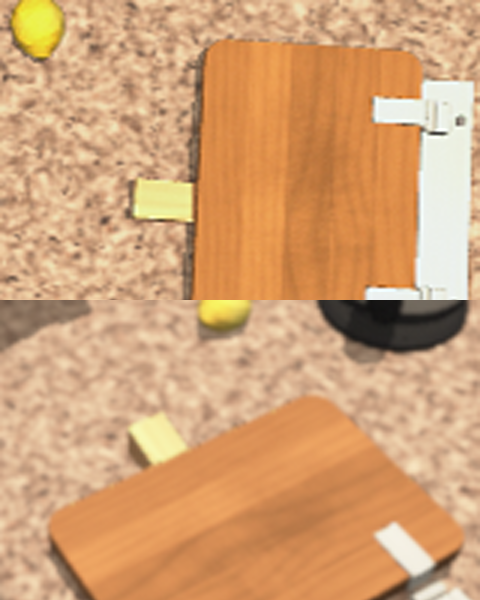

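The wedge is square to the edge at its middle. It sticks out over (133–194, 180–220) in the picture, about 58 mm, so roughly 82 mm is under the board. It didn't move under a further 20 N push.

```bash
python3 -c "
from bench import *
print(job_done())"
```

```text
the job is handed in; nothing more can be done
None
```

I pushed the thick wedge about 80 mm under the middle of the board's free edge, where it jammed square with the board looking level, let go of it, left the slim wedge untouched, and handed the job in at about 14 s; no verdict was returned.

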